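# Shut the chopper and hold its paddle at slow speed

### The arm

A 7-joint arm with a two-finger parallel gripper is mounted at the origin on the work surface. World frame = base frame: x ahead of the robot, y to its left, z up, the work surface at z = 0. Lengths are in mm, angles in rad, forces in N, time in s.
With the tool pointing down it reaches from about 400 to 900 mm from the base axis. Payload 5.6 kg.
Tool frame: the origin (TCP) lies at the very end of the fingers, on their centre line; the grasp point (between the pads) lies 19 mm behind it; z points along the fingers, x is the direction in which the jaws open and shut, and the axes are right-handed (so a half turn about z gives the same grasp; the last joint's range is limited). The gripper opens to 92 mm and grips with 3 to 60 N. Pads are 20 mm wide; open, the fingers measure 128 mm over their backs; the gripper's body (75 mm by 189 mm) begins 69 mm behind the grasp point.
Start: joints at [-1.336, 0.468, -0.012, 1.603, 0.006, 1.071, -0.056], TCP at [178.298, 625.075, 214.592] pointing down, gripper open.
Joint ranges: [-2.53, 2.53], [-0.31, 2.02], [-1.57, 1.55], [0.28, 2.44], [-1.29, 4.43], [0.15, 1.84], [-2.92, 2.92]. Speed limits (rad/s): [2.57, 2.57, 3.14, 3.14, 3.14, 3.14, 3.14].

### API

Orientations are given as a unit quaternion [x, y, z, w].
In Python, from workcell import bot, cams, monitor gives the robot as it stands. Calls block until the motion is done:
- bot.goto(position, orientation): joint-space move of the TCP to a pose.
- bot.movel(position, ori=None, max_speed=150, max_force=None): straight line of the TCP; ori=None keeps the orientation; max_speed is the mean speed in mm/s. With max_force (N) it stops when the force on the tool has changed by that much, and returns True; else False.
- bot.move_joints(angles): joint-space move.
- bot.move_gripper(opening, effort=None): finger opening in mm; effort is the grip in N (None keeps the last); returns when the fingers have stopped.
- bot.hold(seconds).
- bot.solve_ik(position, orientation): joint angles nearest the present ones, or None.
- cams.capture(name): name is "scene" or "top" or "wrist"; returns the picture (384x512x3 uint8, blue, green, red); there is no depth.
- cams.camera_model(name): a dict with "fx", "fy", "cx", "cy" (pixels), "R" (3x3) and "t" (3): a world point X has camera coordinates R X + t. Camera axes: x right, y down, z forward; pixel columns grow to the right and rows downward; lengths in mm; the calibration is good to about 2 mm. A picture is of the moment at which its call begins: read the wrist's pose just before it. camera_model takes no time and is no camera call; for the wrist camera it gives the pose at the moment of the call.
A pose or a line that the arm cannot do raises bot.PlanningError and nothing moves.
- bot.sign_off(): hands the job in, once; it reports no verdict.
Readings, each from a call of its own:
- monitor.current_time_s(): time.
- monitor.current_joint_pos(): joint angles.
- monitor.current_joint_vel(): joint speeds.
- monitor.current_joint_efforts(): joint torques, N m.
- monitor.current_eef_pos(): TCP position.
- monitor.current_tool_rot(): TCP orientation.
- monitor.current_force(): force on the tool from outside, world axes, zero at the start.
- monitor.current_moment(): the same for the moment, N m.
- monitor.current_width(): finger opening in mm.
Only numpy, scipy, OpenCV 4.12 (cv2) and the standard library are available. Lean on these libraries where they do the work, as an engineer would, in place of code of your own. Each camera call takes 0.05 s, during which the arm holds its last target. There are 200 camera calls.

### The job

Gently lower the chopper's hinged lid until it is fully closed on the bowl, without slamming it, and only then press the spring-loaded paddle beside the bowl half way down (the slow speed), never on to its bottom stop. Finish still holding the paddle half way down with the robot's hand: the program ends while pressing. Leave the mug, the jar and the spatula where they are.

Things in the scene. Friction and masses are not known exactly. Their poses are not given: they have to be found in the camera images.
- chopper: Countertop chopper, fixed. White plinth 190 x 280 x 20 mm; origin at the centre of its underside, x to its back (hinge side), y to the bowl side, z up. On it: square open steel bowl 150 x 150 mm, centre (0, 60) mm, rim at height 110 mm, with a hinge column behind; white motor housing 170 x 105 mm, centre (0, -80) mm, top at 75 mm, with two small ears (tops at 95 mm) that carry the paddle.
- lid (a joint): Angle of the lid, rad: 0 = closed level on the bowl, grows as it opens up and back, 1.6 = stop. The starts have it open 0.75 to 1.25. A friction hinge (0.30 N m) holds it wherever it is left; lowering it takes about 2 N at the front edge.
- lid_hinge (a point): Point on the lid's hinge axis: (75, 60, 110.5) mm in the chopper's frame. Its axes turn with the lid: y along the axis, -x to the lid's front edge, z out of its upper face. The lid is a flat black plate 154 x 154 x 8 mm, upper face at z = 9 mm, reaching to x = -152 mm, then a thumb tab 50 mm wide to x = -180 mm. A thin grey panel, 90 x 90 mm, lies on its middle.
- lid_tab (a point): Centre of the upper face of the lid's thumb tab: (-165, 0, 9) mm in lid_hinge's axes; moves with the lid, same axes.
- lever (a joint): Angle by which the paddle is pressed, rad: 0 = up at rest, 0.30 = bottom stop (full speed); half way = 0.15. A spring returns it: at the pad the push is about 3 N to start, 6 N half way, 9 N at the bottom.
- paddle_pivot (a point): Middle of the level pivot axis at the back end of the paddle: (52, -80, 87) mm in the chopper's frame. The paddle is a flat black plate 100 x 45 x 10 mm that reaches from here to the front: its front end is 105 mm from this axis, its upper face 5 mm above the line from the axis. At rest it slopes up to the front by 0.30 rad; at the bottom stop it is level.
- paddle_top (a point): Centre of the flat grey pad (34 x 39 mm) on the paddle's upper face, where it is pressed: 85 mm along the paddle from the pivot axis; moves with the paddle. At rest about 117 mm above the worktop, half way 105 mm, at the bottom 92 mm.
- mug: White mug, 80 mm across, 90 mm tall, standing to the left (+y) of the chopper; origin at the centre of its underside. Leave alone.
- jar: Green glass jar with metal cap, 70 mm across, 110 mm tall, standing behind (+x of) the chopper; origin at the centre of its underside. Leave alone.
- spatula: Black spatula, 260 mm long, lying to the right (-y) of the chopper along its x axis; origin under its middle. Leave alone.

How it is judged (in metres and radians):
On the way:
1. the lid is lowered fully closed on the bowl (value of joint lid below 0.045 rad), for 0.2 s.
At the end, for the whole second after the job is handed in: The lid is closed (joint under 0.045 rad), and the robot pushes on the paddle (over 1 N) and holds it about half way down (joint 0.15 +- 0.06 rad, about +- 5 mm at the pad) through the last second (value of joint lid below 0.045 rad and value of joint lever between 0.09 and 0.21 rad and contact force between any of the fingers, the arm and chopper above 1 N); the arm keeps its last pose, push and grip.
It fails at once if the lid is slammed (closes faster than 2.5 rad/s) (velocity of joint lid below -2.5 rad/s).
It fails at once if the paddle is pressed while the lid is still open (value of joint lever above 0.06 rad and value of joint lid above 0.1 rad).
It fails at once if the paddle is pressed on to its bottom stop (full speed) (value of joint lever above 0.275 rad).
It fails at once if the mug, the jar or the spatula is moved (over 25 mm) (distance of any of mug, jar, spatula from where it was at the start of the episode above 0.025 m).
It also fails if it takes over 48 s, if anything falls off the work surface, if the arm or the gripper's body presses on something with over 40 N, if the wrist force passes 120 N, or if a joint passes its speed limit or range.

## Working session

There is one attempt and no reset: what is moved stays moved. The work goes in short steps, each a Python script; the robot and the scene stay as the last script left them, time stands still between calls to the robot, and variables do not carry over. Pictures are saved under pics/ and viewed, about 8 in all and at most 12, crops included, and the job is handed in when it is done.

```bash
ls; mkdir -p pics; python3 - <<'E'
from workcell import bot,cams,monitor
import cv2,numpy as np
for n in ("scene","top"):
    im=cams.capture(n); cv2.imwrite(f"pics/{n}0.png",im)
    m=cams.camera_model(n); print(n,m)
print(monitor.current_time_s(),monitor.current_tool_rot())
E
```

```text
pics
scene {'fx': 390.0003359202597, 'fy': 390.0003359202597, 'cx': 255.28673255755774, 'cy': 192.9485245488584, 'R': array([[ 0.74403666,  0.66811924,  0.00511137],
       [ 0.45353793, -0.49942559, -0.73815813],
       [-0.4906249 ,  0.55153492, -0.67460836]]), 't': array([-518.45365549, -203.81763959, 1296.91560003])}
top {'fx': 451.67231229578175, 'fy': 451.67231229578175, 'cx': 257.5604150683069, 'cy': 189.37901331987433, 'R': array([[-0.0025365 , -0.99999284,  0.00280761],
       [-0.98582432,  0.00202952, -0.16776857],
       [ 0.16776167, -0.00319336, -0.98582241]]), 't': array([  61.24915922,  655.14741758, 1243.8602087 ])}
0.1 [ 7.98227916e-01  6.02355040e-01 -5.77116752e-04  5.17157082e-04]
```

View pics/scene0.png

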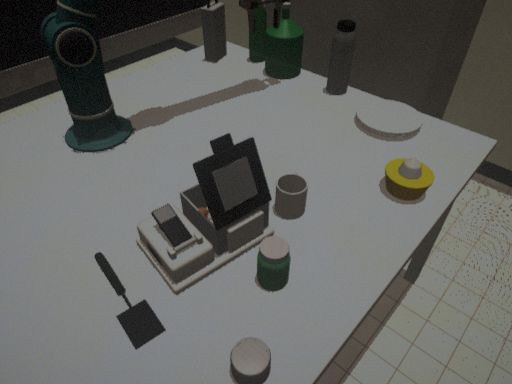

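View pics/top0.png

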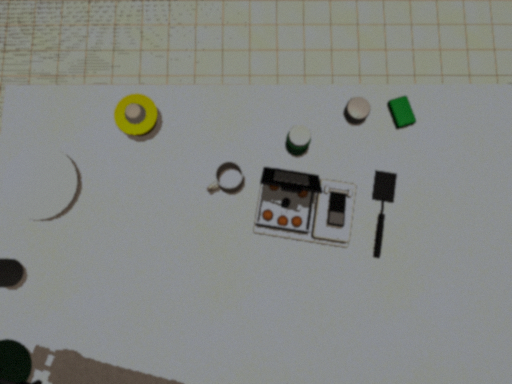

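The scene view shows the open lid at (232,180) and the paddle at (175,228). In the top view the plinth's corners are near (254,233), (351,246) and (356,183), and the pad is near (337,205). I'll enlarge the chopper in both views.

```bash
python3 - <<'E'
import cv2,numpy as np
a=cv2.imread("pics/top0.png")[150:260,240:370]; b=cv2.imread("pics/scene0.png")[125:285,130:290]
f=lambda i,s:cv2.convertScaleAbs(cv2.resize(i,None,fx=s,fy=s,interpolation=cv2.INTER_CUBIC),alpha=1.4)
cv2.imwrite("pics/topc.png",f(a,6)); cv2.imwrite("pics/scenec.png",f(b,3.75))
E
```

```text
(no output)
```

View pics/topc.png

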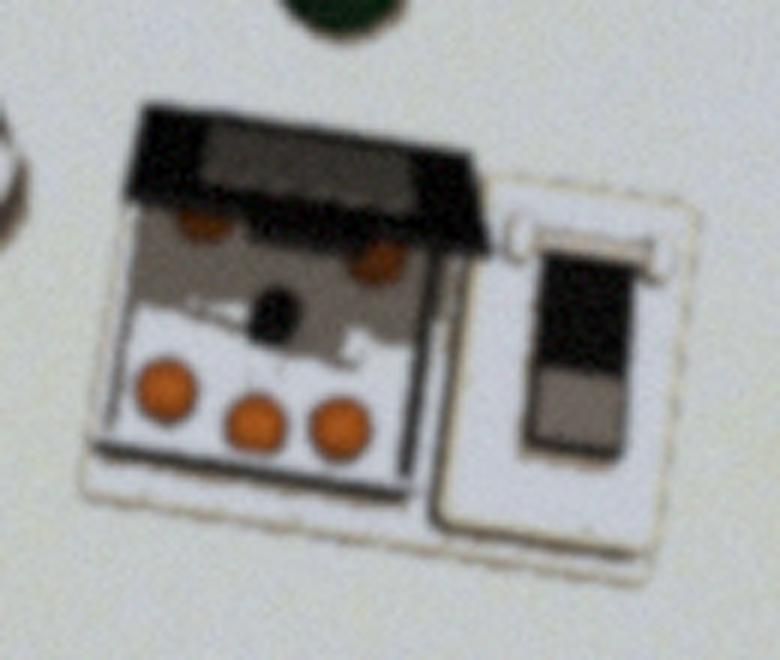

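View pics/scenec.png

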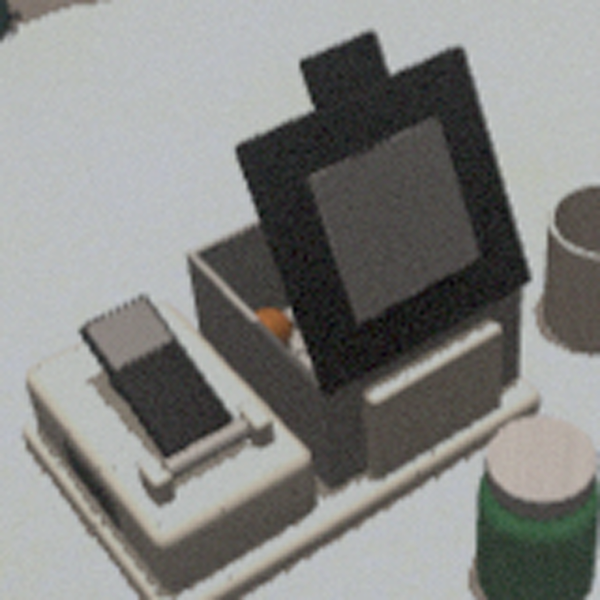

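The crops show the plinth corners, bowl rim, housing, pad and lid clearly. I'll cast rays from those corners for the chopper's pose, then triangulate the lid corners across the two views.

```bash
cat > h.py <<'E'
import numpy as np
from workcell import bot,cams,monitor
from scipy.spatial.transform import Rotation as Rot
def px(n,u,v):
    s,o=((6,(240,150)) if n=="top" else (3.75,(130,125)))
    return (u+.5)/s-.5+o[0],(v+.5)/s-.5+o[1]
def ray(n,u,v):
    m=cams.camera_model(n); R,t=np.array(m["R"]),np.array(m["t"]); a,b=px(n,u,v)
    d=R.T@np.array([(a-m["cx"])/m["fx"],(b-m["cy"])/m["fy"],1]); return -R.T@t,d/np.linalg.norm(d)
def plane(n,u,v,z):
    c,d=ray(n,u,v); return c+d*(z-c[2])/d[2]
def tri(p,q):
    A=0;B=0
    for n,(u,v) in (("top",p),("scene",q)):
        c,d=ray(n,u,v); P=np.eye(3)-np.outer(d,d); A=A+P;B=B+P@c
    X=np.linalg.solve(A,B); return X,[np.linalg.norm(np.cross(X-ray(n,*w)[0],ray(n,*w)[1])) for n,w in (("top",p),("scene",q))]
E
python3 - <<'E'
from h import *
# (view,u,v, x,y,z chopper)
C=[("top",80,497,-95,140,20),("top",650,585,-95,-140,20),("top",700,200,95,-140,20),
("top",95,450,-75,135,110),("top",408,497,-75,-15,110),("top",433,527,-85,-27.5,75),("top",635,556,-85,-132.5,75),
("scene",25,432,-95,-140,20),("scene",541,399,95,140,20),("scene",187,255,-75,-15,110)]
W=np.array([plane(n,u,v,z)[:2] for n,u,v,x,y,z in C]); L=np.array([c[3:5] for c in C],float)
Lc=L-L.mean(0);Wc=W-W.mean(0)
yaw=np.arctan2((Lc[:,0]*Wc[:,1]-Lc[:,1]*Wc[:,0]).sum(),(Lc*Wc).sum())
R=np.array([[np.cos(yaw),-np.sin(yaw)],[np.sin(yaw),np.cos(yaw)]])
o=W.mean(0)-R@L.mean(0); print("yaw",yaw,"o",o); print((W-(L@R.T+o)).round(1).tolist())
def loc(X): return np.r_[R.T@(X[:2]-o),X[2]]
# lid: top view / scene view
for nm,p,q in [("front-left",(126,197),(463,48)),("front-right",(490,250),(237,150)),("back-right",(470,155),(327,393)),("back-left",(147,105),(527,282)),("panelFL",(200,180),(440,118)),("panelFR",(412,212),(310,176))]:
    X,e=tri(p,q); l=loc(X); print(nm,l.round(1),np.round(e,1), "th from hinge",np.arctan2(l[2]-110.5,75-l[0]).round(3))
pad=plane("top",578,408,116); print("pad",loc(pad).round(1), "expect x~",52-85*np.cos(.3)+5*np.sin(.3))
E
```

```text
yaw -0.15932445426847627 o [607.55549326 -78.38685303]
[[-1.6, -1.5], [-0.2, 0.1], [1.0, -1.3], [-6.0, -0.8], [-3.8, 5.9], [-3.2, 1.4], [-0.2, 11.8], [9.9, -3.2], [1.7, -9.0], [2.3, -3.5]]
front-left [ 11.8 135.1 244.8] [0.3 0.3] th from hinge 1.131
front-right [ 12.4 -16.7 245. ] [1.5 1.5] th from hinge 1.135
back-right [ 80.1 -16.6 112.3] [0.7 0.7] th from hinge 2.808
back-left [ 80.  133.3 110. ] [1.5 1.5] th from hinge -3.051
panelFL [ 28.4 105.6 218. ] [0.3 0.3] th from hinge 1.162
panelFR [ 28.3  15.8 220.7] [0.4 0.4] th from hinge 1.17
pad [-28.4 -79.5 116. ] expect x~ -27.726000542369817
```

Chopper at (607.6, -78.4) mm with yaw -0.159. The lid corners triangulate well, giving a lid angle of about 1.08 rad, and the pad is within 1 mm of where it should be. Next: closed fingers behind the tab, with the tip following the tab's arc down.

```bash
cat >> h.py <<'E'
yaw=-0.1593; o=np.array([607.6,-78.4]); c,s=np.cos(yaw),np.sin(yaw)
def w(x,y,z): return [o[0]+c*x-s*y,o[1]+s*x+c*y,z]
def q(a): return [np.cos(a/2),np.sin(a/2),0,0]
def lidtip(th,r=162,dn=0,y=60):  # TCP with its -x bottom edge on the lid's upper face, dn off it
    n=9+dn; return w(75-r*np.cos(th)+n*np.sin(th)+10,y,110.5+r*np.sin(th)+n*np.cos(th))
E
python3 - <<'E'
from h import *
import cv2
bot.move_gripper(0,20)
p0=lidtip(1.08,dn=35); up=[p0[0],p0[1],340]
best=None
for a in (yaw+np.pi/2,yaw-np.pi/2):
    j=bot.solve_ik(up,q(a)); print(a,None if j is None else np.round(j,2))
    if j is not None and (best is None or abs(j[6])<best[0]): best=(abs(j[6]),a)
a=best[1]; print("a",a)
e=monitor.current_eef_pos(); bot.movel([e[0],e[1],340])
bot.goto(up,q(a))
bot.movel(p0,max_speed=120,max_force=8)
print(p0,monitor.current_eef_pos(),monitor.current_force(),monitor.current_time_s(),monitor.current_width())
cv2.imwrite("pics/s1.png",np.hstack([cv2.resize(cams.capture("scene")[100:292,100:356],None,fx=1.5,fy=1.5),cv2.resize(cams.capture("top")[100:292,200:456],None,fx=1.5,fy=1.5)]))
E
```

```text
1.4114963267948966 [-0.44  0.44  0.62  1.44 -0.26  1.34  1.61]
-1.7300963267948966 [-0.63  0.52  0.95  1.46 -0.43  1.38 -1.39]
a -1.7300963267948966
[np.float64(663.9677778829061), np.float64(-26.686692904653988), np.float64(274.11561273900605)] [664.36950437 -26.83720882 274.69285625] [ 0.04759654 -0.88369957  0.21512943] 5.9917 0.5362281626779413
```

View pics/s1.png

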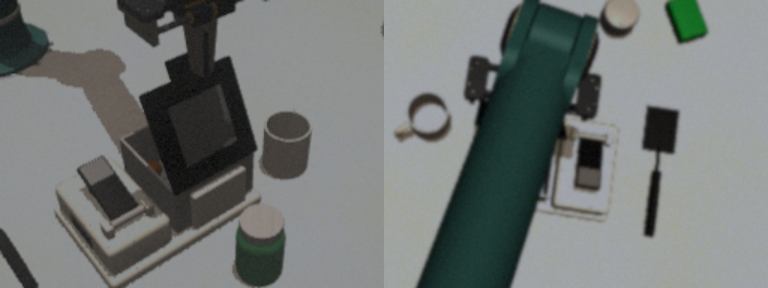

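The closed fingers are on the upper-face side of the lid, just behind the tab (scene crop, about (200,65)). Nothing has moved. Now I'll lower it along the arc, logging force.

```bash
python3 - <<'E'
from h import *
import cv2
bot.movel(lidtip(1.08,dn=8),max_speed=60,max_force=8)
ths=np.r_[np.arange(1.02,0.05,-0.08),0.03,0.0]
for th in ths:
    hit=bot.movel(lidtip(th),max_speed=60,max_force=15)
    print(round(th,2),hit,np.round(monitor.current_force(),1),np.round(np.array(monitor.current_eef_pos())-lidtip(th),1))
    if hit: break
print(monitor.current_time_s())
E
```

```text
1.02 False [-0.2 -0.4  0.1] [-0.2  0.1 -0. ]
0.94 False [-0.1  0.1  0.2] [-0.5  0.1 -0.2]
0.86 False [-0.  -0.3 -0.5] [-0.6  0.1 -0.3]
0.78 False [-0.2 -0.   0.3] [-0.6  0.1 -0.3]
0.7 False [-1.2 -0.2  0.7] [-0.6  0.1 -0.4]
0.62 False [-0.2  0.5  0.3] [-0.6  0.1 -0.4]
0.54 False [0.4 0.2 0.7] [-0.6  0.1 -0.4]
0.46 False [0.6 0.2 0.4] [-0.5  0.1 -0.4]
0.38 False [ 0.2  0.1 -0. ] [-0.5  0.1 -0.5]
0.3 False [-0.7  0.2  0.3] [-0.5  0.  -0.5]
0.22 False [ 0.2 -0.1 -0.9] [-0.5  0.  -0.5]
0.14 False [-0.2 -0.2  0.2] [-0.5  0.  -0.5]
0.06 False [ 0.1  0.3 -0.1] [-0.4 -0.  -0.5]
0.03 False [-0.6  0.4  0.2] [-0.2  0.  -0.2]
0.0 False [-0.6  0.1  4. ] [ 0.7 -0.1  0.4]
12.0333
```

The force reaches 4 N only at the bottom, so the lid seems to be down. I'll press a little further to seat it, then lift clear and look.

```bash
python3 - <<'E'
from h import *
import cv2
t=lidtip(0); hit=bot.movel([t[0],t[1],t[2]-6],max_speed=15,max_force=12)
print(hit,monitor.current_eef_pos(),monitor.current_force())
bot.movel([t[0],t[1],190],max_speed=100)
p=w(-22.3,-80,190)
bot.movel(p,max_speed=120)
print(p,monitor.current_eef_pos(),monitor.current_time_s())
cv2.imwrite("pics/s2.png",np.hstack([cv2.resize(cams.capture("scene")[110:302,110:302],None,fx=2,fy=2),cv2.resize(cams.capture("wrist"),None,fx=.8,fy=.8)[:384] if 0 else cv2.resize(cams.capture("wrist"),(410,384))]))
E
```

```text
True [541.78778135  -7.03519574 119.88456861] [-1.15870525  0.59789978  6.04158843]
[np.float64(572.8921813342886), np.float64(-153.84970061881023), 190] [ 572.91081174 -152.92803864  189.85964565] 14.5083
```

View pics/s2.png

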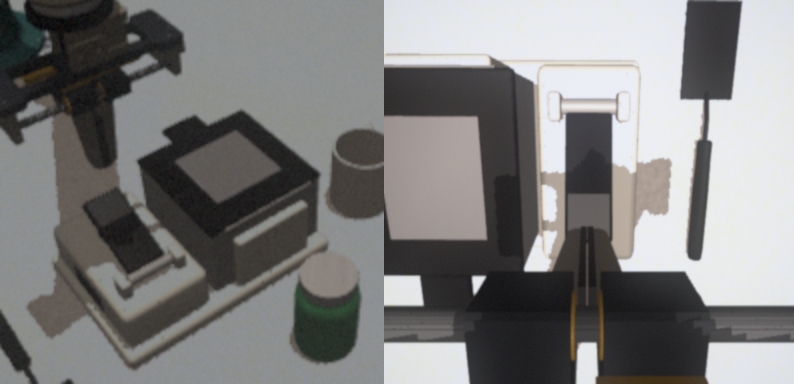

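The lid lies flat on the bowl; the press stopped hard at z = 119.9, against a nominal 119.5. The fingers are centred on the paddle at column 589 of the wrist view. I'll press in small guarded steps and watch the force.

```bash
python3 - <<'E'
from h import *
x,y,_=w(-22.3,-80,0)
bot.movel([x,y,123],max_speed=80,max_force=5)
for z in [121,119,117.5,116,114,112,110,108,106,104.6]:
    hit=bot.movel([x,y,z],max_speed=15,max_force=7); bot.hold(.1)
    F=np.mean([monitor.current_force() for _ in range(5)],0)
    print(z,hit,F.round(1),np.round(monitor.current_eef_pos(),1))
    if hit or F[2]>7.5: break
print(monitor.current_time_s())
E
```

```text
121 False [-0.3 -0.5 -0.4] [ 573.  -153.8  121.2]
119 False [-0.8  0.6 -0.9] [ 572.9 -153.9  119. ]
117.5 False [ 0.8 -0.5  2. ] [ 573.1 -154.   117.7]
116 False [-0.3  0.4  2.6] [ 572.9 -153.9  116.1]
114 False [-2.3  0.3  4. ] [ 572.7 -153.9  114. ]
112 False [-2.2  0.1  4.7] [ 572.8 -153.9  112. ]
110 False [-2.4 -0.4  4.4] [ 572.8 -153.9  110.1]
108 False [-1.6  0.1  4.9] [ 572.8 -153.9  108.1]
106 False [-2.6  1.3  4.9] [ 572.7 -153.8  106.1]
104.6 False [-3.5  0.6  6.3] [ 572.6 -153.9  104.8]
19.325
```

Contact came at about 118 mm, as predicted, and the force is about 6 N at 104.8 mm: half way. One last look before handing in.

```bash
python3 - <<'E'
from h import *
import cv2
bot.hold(.5)
cv2.imwrite("pics/s3.png",np.hstack([cv2.resize(cams.capture("scene")[110:302,70:310],None,fx=1.7,fy=1.7),cv2.resize(cams.capture("wrist"),(390,326))]))
print(np.mean([(bot.hold(.02),monitor.current_force())[1] for _ in range(10)],0),monitor.current_eef_pos(),monitor.current_time_s())
E
```

```text
[-2.64858091 -0.23446273  6.31939448] [ 572.63702894 -153.80917992  104.79022399] 20.0917
```

View pics/s3.png

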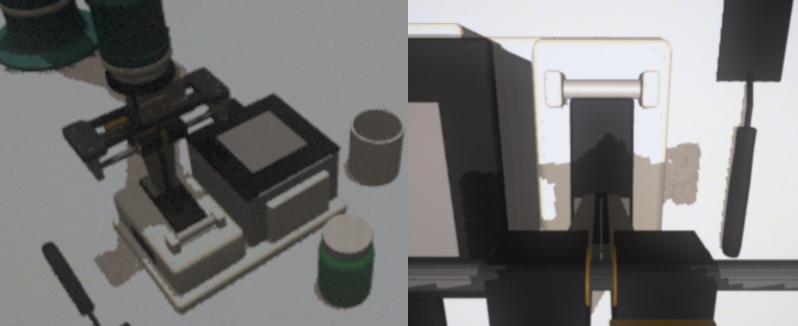

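The lid is flat, the fingers are on the pad with the paddle part-pressed, and the mug, jar and spatula haven't visibly moved. Handing in.

```bash
python3 -c "
from workcell import bot
bot.sign_off()"
```

```text
the job is handed in; nothing more can be done
```

The lid is closed and the robot is holding the paddle about half way down; I handed the job in at about 20 s of the 48 s allowed. `sign_off` gives no verdict, and the joint angles below are inferred because the joints themselves can't be read.

- **Lid:** I lowered it from about 1.08 rad with the closed fingertips, following the tab's arc at about 60 mm/s. A firm press at the end stopped at 119.9 mm, against 119.5 mm nominal for a closed lid, so the lid angle is about 0. The picture shows it flat on the bowl.
- **Paddle:** I pressed it in small steps only after the lid was closed. First contact came at about 118 mm, as predicted. The fingertips now hold at 104.8 mm with about 6.3 N upward, which matches half way (about 0.15 rad).
- **Mug, jar and spatula:** they looked unmoved in the last picture. I judged this by eye and did not measure it.
- **Checks that disagreed:**
  - Some corner picks for the chopper's pose were off by up to 12 mm, mainly rounded or partly hidden corners.
  - The lid's measured length came out about 4 mm short.
  - The pad position, the lid-closed height and the paddle contact height all agreed with the fitted pose to within about 1 mm.

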